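# Snap the game box lid shut all round

### The arm

A 6-joint arm with a two-finger parallel gripper is mounted at the origin on the work surface. World frame = base frame: x ahead of the robot, y to its left, z up, the work surface at z = 0. Lengths are in m, angles in rad, forces in N, time in s.
With the tool pointing down it reaches from about 0.225 to 0.875 m from the base axis. Payload 3.4 kg.
Tool frame: the origin (TCP) lies midway between the tips of the shut fingers; the grasp point (between the pads) lies 19 mm behind it; z points along the fingers, y is the line along which they close (so a half turn about z gives the same grasp; the last joint's range is limited). The gripper opens to 85 mm and grips with 20 to 120 N. Pads are 22 mm wide; open, the fingers measure 114 mm over their backs; the gripper's body (76 mm by 85 mm) begins 54 mm behind the grasp point. The pads swing forward as they close: fully open they stand 13 mm farther back than shut.
Start: joints at [-1.237, 0.276, 1.505, -0, 1.361, -0.121], TCP at [0.253, -0.517, 0.208] pointing down, gripper open.
Joint ranges: [-2.89, 2.89], [-0.75, 2.08], [0.22, 2.7], [-1.18, 4.32], [0.11, 2.71], [-2.7, 2.7]. Speed limits (rad/s): [2.57, 2.57, 3.14, 3.14, 3.14, 3.14].

### API

Orientations are given as a 3x3 rotation matrix whose columns are the frame's x, y, z axes.
In Python, from bench import read_state, capture, finish_job gives the robot as it stands.
- The arm moves only by the tool apply_moves, never from a script. Its argument "rows" is a list of rows, each an object of numbers: "fingers": the closure, from -1 (fully open) to 1 (shut); "tx", "ty", "tz": the shift along the tool's x, y, z in mm; "roll": the turn about the tool's z in rad. A call has 1 to 8 rows; each row is the pose to reach, as a shift and turn from the pose commanded when the call began, along the tool's axes at that moment; what a row does not reach only later rows make up. A row lasts 1/12 s, in which the tool goes at most 41.7 mm and 7.16 degrees, less where a joint would pass 70% of its speed; a pose out of reach is approached as far as the arm can. A call with a gripper value outside its range is refused whole. The fingers move at their own pace and stop on an object; the grip force is fixed at half the most. Time passes only in rows, so rows that repeat a pose let the fingers close. It gives the time, the measured TCP pose, the force, the opening and the grip force at its end, in the units of the state.
- read_state(): the state, without advancing time (a new reading comes with each control period).
- capture(name): name is "scene" or "side" or "wrist"; returns a dict with "img" (420x560x3 uint8, red, green, blue), "mtx" (3x3 intrinsics, pixels), "dist" ([k1, k2, p1, p2, k3] as OpenCV has them; the pictures are not rectified), "extrinsics" (4x4, takes a point from camera to world coordinates). Camera axes: x right, y up, looking along -z (the intrinsics and any distortion apply to the point x, -y, -z); pixel columns grow to the right and rows downward; lengths in m; the calibration is good to about 2 mm. A picture is of the moment at which its call begins. There is no depth.
- finish_job(): hands the job in; it is judged then, once.
The state is a dict: "clock": time; "joint_positions": joint angles; "qd": joint speeds; "joint_efforts": joint torques, N m; "tool_pos": TCP position; "orientation": TCP orientation; "contact_force": force on the tool from outside, world axes, zero at the start; "moment": the same for the moment, N m; "width": finger opening in m; "finger_force": force on a finger pad.
Only numpy, scipy, OpenCV 4.12 (cv2) and the standard library are available. Lean on these libraries where they do the work, as an engineer would, in place of code of your own. Each camera call takes 0.05 s, during which the arm holds its last target. There are 200 camera calls.

### The job

The snap lid of the white game box lies loose on it, with its rim sticking up on all four sides: press the rim sections down one after another until all four have clicked shut and lie flush. Only press with the fingertips: do not lift, tip or push away the box, leave the things around it where they stand, and take the hand away at the end.

Things in the scene. Friction and masses are not known exactly. Their poses are not given: they have to be found in the camera images.
- box: White plastic game box, 130 mm along its x, 180 mm along its y, loose on the table, 0.5 to 0.9 kg; origin at the centre of its underside, z up. Front is its -x side (towards the robot), back +x, right -y, left +y. Its grey lid has one springy rim section per side, 28 mm wide; an unshut one slants outwards and up, its outer edge 12 mm above the lid; a shut one lies flush.
- lid (a point): Centre of the top face of the grey lid, 59 mm above the underside of the box. The centre panel (74 x 124 mm) and the four corner squares (28 mm) are rigid and do not move; the rim sections lie between the corners and are hinged to the panel, on lines 37 mm (x) and 62 mm (y) from the centre, 3 mm below the top face.
- rim_front (a joint): Angle of the long (121 mm) section on the -x side of the box: 0 = sticking up, 0.45 rad = shut, flush. It springs up again below half way (0.225) and snaps itself shut beyond; a push down of about 6 N at the press point (4 N at the outer edge) gets it past. It sticks up at the start.
- press_front (a point): Middle of that section's top face (front), 20 mm out from its hinge line; moves with it. When shut it is 59 mm above the box's underside and 57 mm from the box's centre.
- rim_right (a joint): Angle of the short (71 mm) section on the -y side of the box: 0 = sticking up, 0.45 rad = shut, flush. It springs up again below half way (0.225) and snaps itself shut beyond; a push down of about 6 N at the press point (4 N at the outer edge) gets it past. It sticks up at the start.
- press_right (a point): Middle of that section's top face (right), 20 mm out from its hinge line; moves with it. When shut it is 59 mm above the box's underside and 82 mm from the box's centre.
- rim_back (a joint): Angle of the long (121 mm) section on the +x side of the box: 0 = sticking up, 0.45 rad = shut, flush. It springs up again below half way (0.225) and snaps itself shut beyond; a push down of about 6 N at the press point (4 N at the outer edge) gets it past. It sticks up at the start.
- press_back (a point): Middle of that section's top face (back), 20 mm out from its hinge line; moves with it. When shut it is 59 mm above the box's underside and 57 mm from the box's centre.
- rim_left (a joint): Angle of the short (71 mm) section on the +y side of the box: 0 = sticking up, 0.45 rad = shut, flush. It springs up again below half way (0.225) and snaps itself shut beyond; a push down of about 6 N at the press point (4 N at the outer edge) gets it past. It sticks up at the start.
- press_left (a point): Middle of that section's top face (left), 20 mm out from its hinge line; moves with it. When shut it is 59 mm above the box's underside and 82 mm from the box's centre.
- dice_cup: Bystander: red plastic dice cup, open at the top, 76 mm across, 95 mm high; origin at the centre of its underside.
- vase: Bystander: small glass vase, at most 68 mm across, 110 mm high; origin at the centre of its underside.
- remote: Bystander: charcoal remote lying flat, 150 x 44 x 16 mm, long along its own y; origin at the centre of its underside.
- coaster: Bystander: round silicone coaster, 92 mm across, 6 mm thick; origin at the centre of its underside.
- die_a: Bystander: white die, 18 mm, beside the box; origin at the centre of its underside.
- die_b: Bystander: second white die, 18 mm, beside the box; origin at the centre of its underside.
- tray: Bystander: bamboo tray, 200 x 260 x 30 mm, off to the left; origin at the centre of its underside.
There are look-alikes about, which are no part of the job. Leave any orange look-alike of the box alone.

How it is judged:
By the outcome, as a careful person would: the job done as asked, in the order asked, and still so for the second after the job is handed in, with the robot touching nothing.
It also fails if it takes over 42 s, if anything falls off the work surface, if the arm or the gripper's body presses on something with over 40 N, if the wrist force passes 120 N, or if a joint passes its speed limit or range.

## Working session

There is one attempt and no reset: what is moved stays moved. The work goes in short steps, Python scripts to look and compute and a tool call to move; the robot and the scene stay as the last step left them, time stands still between calls to the robot, and variables do not carry over. Pictures are saved under pics/ and viewed, at most 10 in all, crops included, and the job is handed in when it is done.

Besides the shell and the picture viewer there is one more tool, called after ">>>" as name([rows], argument=value, ...), one row to a line, values as JSON. apply_moves: Moves the arm, as the interface text tells. Its arguments: {"type":"object","properties":{"rows":{"type":"array","items":{"type":"object","properties":{"fingers":{"type":"number"},"tx":{"type":"number"},"ty":{"type":"number"},"tz":{"type":"number"},"roll":{"type":"number"}}}}},"required":["rows"]}

```bash
mkdir -p pics
cat > h.py <<'E'
import numpy as np, cv2
from bench import read_state, capture, finish_job
def snap(n,f):
    c=capture(n); cv2.imwrite('pics/'+f+'.png',c['img'][:,:,::-1]); np.savez(f+'.npz',**c); return c
def ray(c,uv):
    p=cv2.undistortPoints(np.array([[uv]],float),c['mtx'],np.array(c['dist'],float))[0,0]
    E=np.array(c['extrinsics']); return E[:3,3],E[:3,:3]@np.array([p[0],-p[1],-1.])
def onz(c,uv,z):
    o,d=ray(c,uv); return o+d*(z-o[2])/d[2]
def proj(c,P):
    E=np.linalg.inv(np.array(c['extrinsics'])); q=E[:3,:3]@np.array(P,float)+E[:3,3]
    return cv2.projectPoints(np.array([[[q[0],-q[1],-q[2]]]]),np.zeros(3),np.zeros(3),c['mtx'],np.array(c['dist'],float))[0].ravel()
E
python3 - <<'E'
from h import *
a=snap('scene','s0'); b=snap('side','d0')
for c in(a,b): print(np.round(c['extrinsics'],3).tolist())
cv2.imwrite('pics/both.png',cv2.resize(np.hstack([a['img'],b['img']])[:,:,::-1],None,fx=.7,fy=.7))
s=read_state(); print(s['tool_pos'],s['orientation'],s['width'])
E
```

```text
[[0.706, -0.484, 0.518, 1.003], [0.709, 0.472, -0.525, -0.271], [0.01, 0.737, 0.676, 0.703], [0.0, 0.0, 0.0, 1.0]]
[[-0.987, 0.121, -0.102, 0.365], [-0.158, -0.76, 0.63, 1.207], [-0.001, 0.638, 0.77, 1.293], [0.0, 0.0, 0.0, 1.0]]
[ 0.25242393 -0.51606654  0.20762279] [[ 8.98339116e-01  4.39302314e-01 -5.57503942e-04]
 [ 4.39302632e-01 -8.98337809e-01  1.54211165e-03]
 [ 1.76626345e-04 -1.63025216e-03 -9.99998656e-01]] 0.08553769507863258
```

View pics/s0.png

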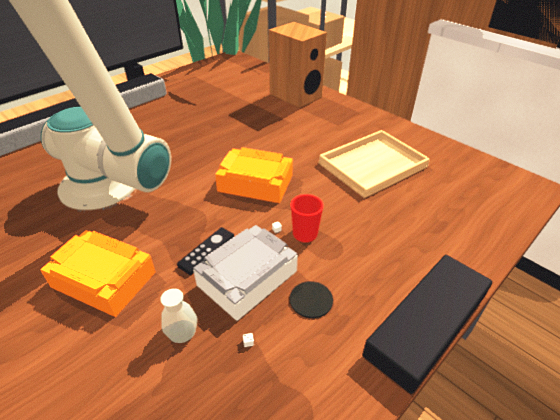

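View pics/d0.png

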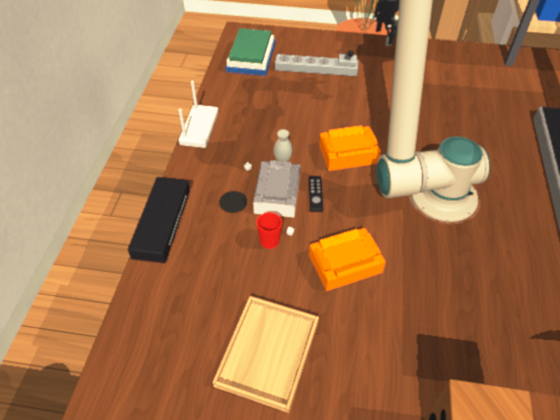

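The white box is around (247,268) in the scene view and (278,188) in the side view. The vase is close to its right and the cup close to its left. I'll enlarge the box in both views.

Run:
```python
from h import *
a=np.load('s0.npz');b=np.load('d0.npz')
A=cv2.resize(a['img'][190:360,150:345,::-1],None,fx=4,fy=4,interpolation=cv2.INTER_CUBIC)[:600,:800]
B=cv2.resize(b['img'][120:255,210:335,::-1],None,fx=4.4,fy=4.4,interpolation=cv2.INTER_CUBIC)
cv2.imwrite('pics/A.png',A[:600,:780]);cv2.imwrite('pics/B.png',B)
```

```text
(no output)
```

View pics/A.png

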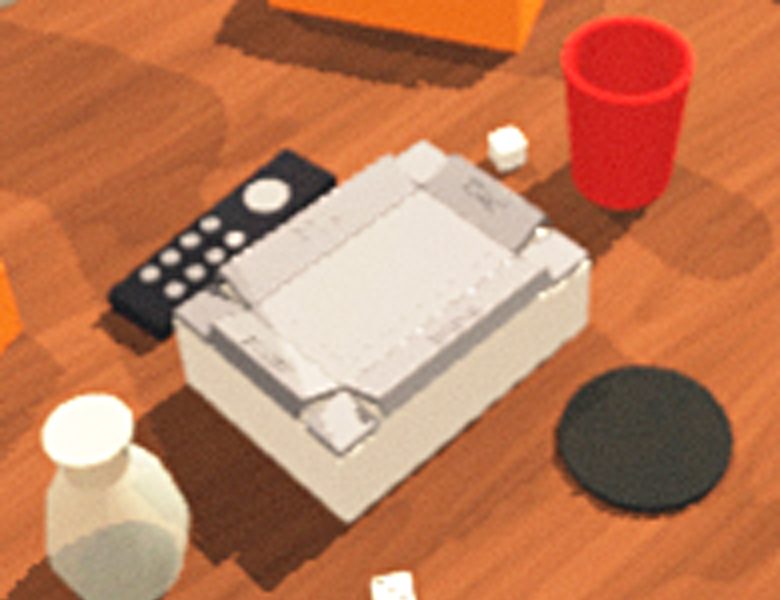

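View pics/B.png

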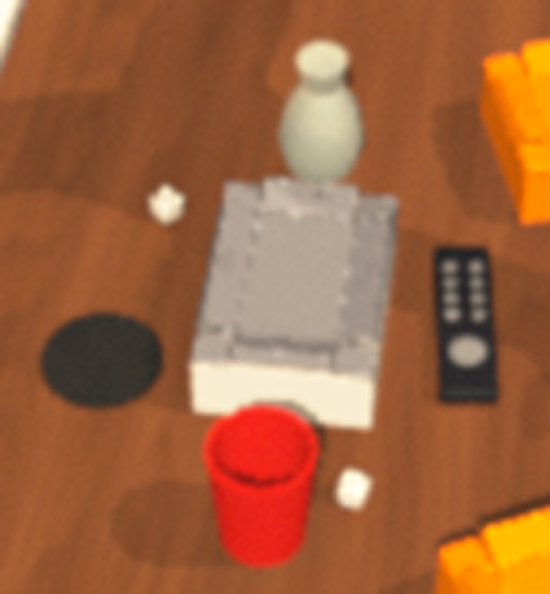

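Run:
```python
from h import *
a=np.load('s0.npz');b=np.load('d0.npz')
f=lambda u,v:(150+u/4,190+v/4)
g=lambda u,v:(210+u/4.4,120+v/4.4)
C={k:onz(a,f(*p),.059) for k,p in dict(rb=(340,454),lb=(590,257),rf=(175,318),lf=(422,139)).items()}
for k,p in C.items():print(k,p.round(4))
C2={k:onz(b,g(*p),.059) for k,p in dict(rb=(226,182),lb=(192,363),rf=(399,197),lf=(378,374)).items()}
for k,p in C2.items():print('side',k,p.round(4))
for D in(C,C2):
  m=sum(D.values())/4; y=(D['lf']+D['lb']-D['rf']-D['rb'])/2; x=(D['lb']+D['rb']-D['lf']-D['rf'])/2
  print(m.round(4),np.linalg.norm(x),np.linalg.norm(y),np.degrees([np.arctan2(x[1],x[0]),np.arctan2(-y[0],y[1])]))
print('cup top',onz(a,f(627,60),.095),onz(b,g(262,452),.095))
print('vase top',onz(a,f(88,430),.110),onz(b,g(322,63),.11))
s=read_state();c=np.load('s0.npz')
```

```text
rb [ 0.6165 -0.0094  0.059 ]
lb [0.6124 0.1679 0.059 ]
rf [ 0.4919 -0.016   0.059 ]
lf [0.481  0.1649 0.059 ]
side rb [ 0.6135 -0.0092  0.059 ]
side lb [0.6053 0.174  0.059 ]
side rf [ 0.4808 -0.0139  0.059 ]
side lf [0.4729 0.1634 0.059 ]
[0.5504 0.0769 0.059 ] 0.12805505095923317 0.1792317885035692 [2.12563784 2.40591242]
[0.5431 0.0785 0.059 ] 0.13273780289148074 0.1804516658856141 [3.29923662 2.56789163]
cup top [0.54341047 0.26920746 0.095     ] [0.53727572 0.27404222 0.095     ]
vase top [ 0.55869398 -0.10209328  0.11      ] [ 0.55307192 -0.09756267  0.11      ]
```

>>> apply_moves([
  {"fingers": 1,"tx": 33,"ty": -25,"tz": -10,"roll": 0.06},
  {"fingers": 1,"tx": 66,"ty": -50,"tz": -20,"roll": 0.12},
  {"fingers": 1,"tx": 99,"ty": -75,"tz": -30,"roll": 0.18},
  {"fingers": 1,"tx": 131,"ty": -101,"tz": -40,"roll": 0.24},
  {"fingers": 1,"tx": 164,"ty": -126,"tz": -50,"roll": 0.3},
  {"fingers": 1,"tx": 197,"ty": -151,"tz": -60,"roll": 0.36},
  {"fingers": 1,"tx": 230,"ty": -176,"tz": -60,"roll": 0.41},
  {"fingers": 1,"tx": 263,"ty": -202,"tz": -60,"roll": 0.41},
])

```text
clock: 0.77
tool_pos: [0.3985, -0.2228, 0.269]
orientation: [[0.999, 0.043, 0.001], [0.043, -0.999, -0.001], [0.001, 0.001, -1.0]]
contact_force: [0.8, -0.5, -0.3]
width: 0.0002
finger_force: 0.0
```

```bash
cat > go.py <<'E'
from h import *
import sys
s=read_state(); R=np.array(s['orientation']); t=np.array([float(v) for v in sys.argv[1:4]])
print('t',s['clock'],'pos',s['tool_pos'].round(4),'yaw',np.degrees(np.arctan2(R[1,0],R[0,0])).round(2),'F',np.round(s['contact_force'],1),'w',s['width'])
print('shift mm',(1000*R.T@(t-s['tool_pos'])).round(1))
E
python3 go.py .547 .0775 .268
```

```text
t 0.7667 pos [ 0.3985 -0.2228  0.269 ] yaw 2.44 F [ 0.8 -0.5 -0.3] w 0.00023150674717408722
shift mm [ 161.1 -293.7    0.9]
```

>>> apply_moves([
  {"fingers": 1,"tx": 20,"ty": -36},
  {"fingers": 1,"tx": 40,"ty": -72},
  {"fingers": 1,"tx": 60,"ty": -108},
  {"fingers": 1,"tx": 80,"ty": -145},
  {"fingers": 1,"tx": 100,"ty": -181},
  {"fingers": 1,"tx": 120,"ty": -217},
  {"fingers": 1,"tx": 140,"ty": -253},
  {"fingers": 1,"tx": 159,"ty": -290},
])

```text
validation failed for argument at $.ro...
```

>>> apply_moves([
  {"fingers": 1},
  {"fingers": 1},
  {"fingers": 1},
])

```text
validation failed for argument at $.ro...
```

```bash
python3 go.py .547 .0775 .268
python3 - <<'E'
from h import *
c=snap('wrist','w0'); print(c['extrinsics'].round(3).tolist())
for x in(-65,65):
  for y in(-90,90):
    t=np.radians(2.5);P=[.547+(x*np.cos(t)-y*np.sin(t))/1e3,.0775+(x*np.sin(t)+y*np.cos(t))/1e3,.059]
    print(x,y,proj(c,P).round(1))
E
```

```text
t 0.7667 pos [ 0.3985 -0.2228  0.269 ] yaw 2.44 F [ 0.8 -0.5 -0.3] w 0.00023150674717408722
shift mm [ 161.1 -293.7    0.9]
[[0.043, 0.964, 0.261, 0.465], [-0.999, 0.041, 0.012, -0.219], [0.001, -0.261, 0.965, 0.435], [0.0, 0.0, 0.0, 1.0]]
-65 -90 [89.1 86. ]
-65 90 [-70.2  89.8]
65 -90 [ 73.1 -52.6]
65 90 [-96.3 -42.5]
```

View pics/w0.png

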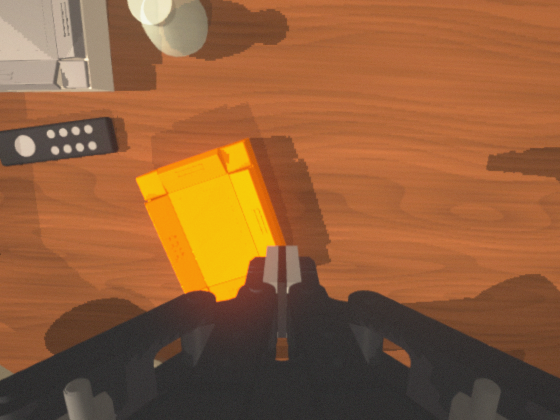

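The wrist view shows an orange look-alike below the hand. The white box's right-front corner is at about (105,90), still out to the left. The move was refused because it left fields out, so I'll resend it with all of them and stop short in x for a better view.

>>> apply_moves([
  {"fingers": 1,"tx": 11,"ty": -37,"tz": 0,"roll": 0},
  {"fingers": 1,"tx": 23,"ty": -74,"tz": 0,"roll": 0},
  {"fingers": 1,"tx": 34,"ty": -111,"tz": 0,"roll": 0},
  {"fingers": 1,"tx": 46,"ty": -148,"tz": 0,"roll": 0},
  {"fingers": 1,"tx": 57,"ty": -185,"tz": 0,"roll": 0},
  {"fingers": 1,"tx": 69,"ty": -222,"tz": 0,"roll": 0},
  {"fingers": 1,"tx": 80,"ty": -259,"tz": 0,"roll": 0},
  {"fingers": 1,"tx": 90,"ty": -293,"tz": 0,"roll": 0},
])

```text
clock: 1.48
tool_pos: [0.4745, 0.0744, 0.268]
orientation: [[0.999, 0.046, -0.0], [0.046, -0.999, 0.0], [-0.0, -0.0, -1.0]]
contact_force: [0.7, -0.7, -0.7]
width: -0.0002
finger_force: 0.0
```

>>> apply_moves([
  {"fingers": 1,"tx": 0,"ty": 0,"tz": 0,"roll": 0},
  {"fingers": 1,"tx": 0,"ty": 0,"tz": 0,"roll": 0},
  {"fingers": 1,"tx": 0,"ty": 0,"tz": 0,"roll": 0},
])

```text
clock: 1.73
tool_pos: [0.4742, 0.0719, 0.2679]
orientation: [[0.999, 0.046, -0.001], [0.046, -0.999, -0.001], [-0.001, 0.001, -1.0]]
contact_force: [-0.2, -0.1, 0.1]
width: -0.0001
finger_force: 0.0
```

```bash
python3 go.py .547 .0775 .268
python3 - <<'E'
from h import *
c=snap('wrist','w1'); print(c['extrinsics'].round(3).tolist())
for x in(-65,65):
  for y in(-90,90):
    t=np.radians(2.5);P=[.547+(x*np.cos(t)-y*np.sin(t))/1e3,.0775+(x*np.sin(t)+y*np.cos(t))/1e3,.059]
    print(x,y,proj(c,P).round(1))
E
```

```text
t 1.7333 pos [0.4742 0.0719 0.2679] yaw 2.62 F [-0.2 -0.1  0.1] w -9.703259382346398e-05
shift mm [73.  -2.2 -0.2]
[[0.046, 0.964, 0.263, 0.541], [-0.999, 0.044, 0.013, 0.076], [0.001, -0.264, 0.965, 0.434], [0.0, 0.0, 0.0, 1.0]]
-65 -90 [361.1 168.4]
-65 90 [198.3 168. ]
65 -90 [368.6  41.4]
65 90 [191.1  40.9]
```

View pics/w1.png

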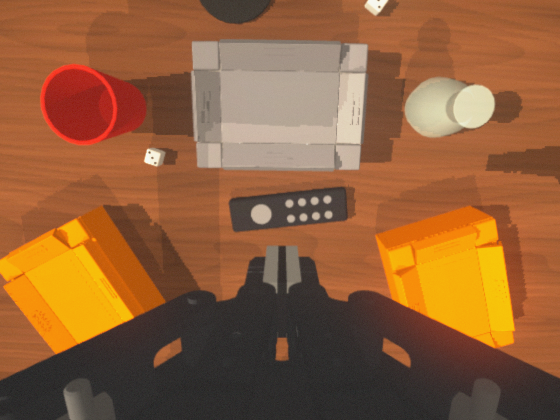

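The lid corners appear at (193,42), (367,45), (360,169) and (197,167), within 1–4 px of my predictions. So the box centre is (0.547, 0.0775) and its yaw about 2°. Starting with the front rim, I'll go above it first.

>>> apply_moves([
  {"fingers": 1,"tx": 8,"ty": -1.5,"tz": 35,"roll": 0},
  {"fingers": 1,"tx": 16,"ty": -3,"tz": 72,"roll": 0},
  {"fingers": 1,"tx": 16,"ty": -3,"tz": 110,"roll": 0},
  {"fingers": 1,"tx": 16,"ty": -3,"tz": 145,"roll": 0},
  {"fingers": 1,"tx": 16,"ty": -3,"tz": 170,"roll": 0},
  {"fingers": 1,"tx": 16,"ty": -3,"tz": 183,"roll": 0},
  {"fingers": 1,"tx": 16,"ty": -3,"tz": 183,"roll": 0},
  {"fingers": 1,"tx": 16,"ty": -3,"tz": 183,"roll": 0},
])

```text
clock: 2.45
tool_pos: [0.4901, 0.0746, 0.0851]
orientation: [[0.999, 0.043, -0.001], [0.043, -0.999, -0.0], [-0.001, 0.0, -1.0]]
contact_force: [-0.0, 0.6, 0.9]
width: 0.0002
finger_force: 0.0
```

```bash
python3 go.py .490 .0755 .061
```

```text
t 2.45 pos [0.4901 0.0746 0.0851] yaw 2.44 F [-0.   0.6  0.9] w 0.0001677298008155413
shift mm [-0.1 -0.9 24.1]
```

>>> apply_moves([
  {"fingers": 1,"tx": 0,"ty": 0,"tz": 6,"roll": 0},
  {"fingers": 1,"tx": 0,"ty": 0,"tz": 12,"roll": 0},
  {"fingers": 1,"tx": 0,"ty": 0,"tz": 16,"roll": 0},
  {"fingers": 1,"tx": 0,"ty": 0,"tz": 19,"roll": 0},
  {"fingers": 1,"tx": 0,"ty": 0,"tz": 22,"roll": 0},
  {"fingers": 1,"tx": 0,"ty": 0,"tz": 24,"roll": 0},
  {"fingers": 1,"tx": 0,"ty": 0,"tz": 24,"roll": 0},
])

```text
clock: 3.03
tool_pos: [0.4902, 0.0762, 0.061]
orientation: [[0.999, 0.045, -0.001], [0.045, -0.999, -0.0], [-0.001, 0.0, -1.0]]
contact_force: [-0.0, 0.4, -0.0]
width: 0.0002
finger_force: 0.0
```

```bash
python3 go.py .550 -.0045 .085
```

```text
t 3.0333 pos [0.4902 0.0762 0.061 ] yaw 2.58 F [-0.   0.4 -0. ] w 0.0002372905038949723
shift mm [ 56.1  83.3 -24. ]
```

>>> apply_moves([
  {"fingers": 1,"tx": 0,"ty": 0,"tz": 1,"roll": 0},
  {"fingers": 1,"tx": 0,"ty": 0,"tz": 2,"roll": 0},
  {"fingers": 1,"tx": 0,"ty": 0,"tz": 2.5,"roll": 0},
  {"fingers": 1,"tx": 0,"ty": 0,"tz": 2.5,"roll": 0},
])

```text
clock: 3.37
tool_pos: [0.4904, 0.0761, 0.0588]
orientation: [[0.999, 0.045, -0.0], [0.045, -0.999, -0.0], [-0.0, 0.0, -1.0]]
contact_force: [-1.3, -1.0, 0.4]
width: -0.0003
finger_force: 0.0
```

>>> apply_moves([
  {"fingers": 1,"tx": 0,"ty": 0,"tz": -12,"roll": 0},
  {"fingers": 1,"tx": 0,"ty": 0,"tz": -27,"roll": 0},
  {"fingers": 1,"tx": 28,"ty": 28,"tz": -27,"roll": 0},
  {"fingers": 1,"tx": 56,"ty": 56,"tz": -27,"roll": 0},
  {"fingers": 1,"tx": 56,"ty": 83,"tz": -27,"roll": 0},
  {"fingers": 1,"tx": 56,"ty": 83,"tz": -27,"roll": 0},
  {"fingers": 1,"tx": 56,"ty": 83,"tz": -27,"roll": 0},
])

```text
clock: 3.95
tool_pos: [0.5501, -0.0054, 0.0856]
orientation: [[0.999, 0.042, -0.001], [0.042, -0.999, 0.0], [-0.001, -0.0, -1.0]]
contact_force: [0.5, -0.6, -1.1]
width: -0.0001
finger_force: 0.0
```

```bash
python3 go.py .550 -.0045 .061
```

```text
t 3.95 pos [ 0.5501 -0.0054  0.0856] yaw 2.42 F [ 0.5 -0.6 -1.1] w -8.964074433770156e-05
shift mm [-0.1 -0.9 24.6]
```

>>> apply_moves([
  {"fingers": 1,"tx": 0,"ty": 0,"tz": 6,"roll": 0},
  {"fingers": 1,"tx": 0,"ty": 0,"tz": 12,"roll": 0},
  {"fingers": 1,"tx": 0,"ty": 0,"tz": 16,"roll": 0},
  {"fingers": 1,"tx": 0,"ty": 0,"tz": 19,"roll": 0},
  {"fingers": 1,"tx": 0,"ty": 0,"tz": 22,"roll": 0},
  {"fingers": 1,"tx": 0,"ty": 0,"tz": 25,"roll": 0},
  {"fingers": 1,"tx": 0,"ty": 0,"tz": 26,"roll": 0},
  {"fingers": 1,"tx": 0,"ty": 0,"tz": 26,"roll": 0},
])

```text
clock: 4.62
tool_pos: [0.5499, -0.0042, 0.0596]
orientation: [[0.999, 0.045, -0.0], [0.045, -0.999, -0.0], [-0.0, 0.0, -1.0]]
contact_force: [-0.3, -0.9, -0.2]
width: -0.0001
finger_force: 0.0
```

>>> apply_moves([
  {"fingers": 1,"tx": 0,"ty": 0,"tz": -12,"roll": 0},
  {"fingers": 1,"tx": 0,"ty": 0,"tz": -26,"roll": 0},
  {"fingers": 1,"tx": 25,"ty": -28,"tz": -26,"roll": 0},
  {"fingers": 1,"tx": 50,"ty": -56,"tz": -26,"roll": 0},
  {"fingers": 1,"tx": 57,"ty": -83,"tz": -26,"roll": 0},
  {"fingers": 1,"tx": 57,"ty": -83,"tz": -26,"roll": 0},
  {"fingers": 1,"tx": 57,"ty": -83,"tz": -26,"roll": 0},
])

```text
clock: 5.2
tool_pos: [0.6035, 0.0823, 0.0858]
orientation: [[0.999, 0.047, -0.0], [0.047, -0.999, -0.0], [-0.0, 0.0, -1.0]]
contact_force: [0.8, -0.2, -0.1]
width: -0.0
finger_force: 0.0
```

```bash
python3 go.py .604 .0795 .061
```

```text
t 5.2 pos [0.6035 0.0823 0.0858] yaw 2.71 F [ 0.8 -0.2 -0.1] w -1.72877638613013e-05
shift mm [ 0.3  2.8 24.8]
```

Now press the back rim, then move above the left one.

>>> apply_moves([
  {"fingers": 1,"tx": 0,"ty": 1,"tz": 6,"roll": 0},
  {"fingers": 1,"tx": 0,"ty": 1,"tz": 12,"roll": 0},
  {"fingers": 1,"tx": 0,"ty": 1,"tz": 16,"roll": 0},
  {"fingers": 1,"tx": 0,"ty": 1,"tz": 19,"roll": 0},
  {"fingers": 1,"tx": 0,"ty": 1,"tz": 22,"roll": 0},
  {"fingers": 1,"tx": 0,"ty": 1,"tz": 25,"roll": 0},
  {"fingers": 1,"tx": 0,"ty": 1,"tz": 26,"roll": 0},
  {"fingers": 1,"tx": 0,"ty": 1,"tz": 26,"roll": 0},
])

```text
clock: 5.87
tool_pos: [0.6032, 0.0799, 0.0595]
orientation: [[0.999, 0.045, -0.001], [0.045, -0.999, -0.0], [-0.001, 0.0, -1.0]]
contact_force: [-0.0, 0.9, 1.0]
width: -0.0001
finger_force: 0.0
```

>>> apply_moves([
  {"fingers": 1,"tx": 0,"ty": 0,"tz": -12,"roll": 0},
  {"fingers": 1,"tx": 0,"ty": 0,"tz": -26,"roll": 0},
  {"fingers": 1,"tx": -25,"ty": -28,"tz": -26,"roll": 0},
  {"fingers": 1,"tx": -50,"ty": -56,"tz": -26,"roll": 0},
  {"fingers": 1,"tx": -56,"ty": -81,"tz": -26,"roll": 0},
  {"fingers": 1,"tx": -56,"ty": -81,"tz": -26,"roll": 0},
  {"fingers": 1,"tx": -56,"ty": -81,"tz": -26,"roll": 0},
])

```text
clock: 6.45
tool_pos: [0.5437, 0.1595, 0.0864]
orientation: [[0.999, 0.047, 0.001], [0.047, -0.999, -0.0], [0.001, 0.0, -1.0]]
contact_force: [0.1, -0.4, -0.6]
width: -0.0002
finger_force: 0.0
```

```bash
python3 go.py .544 .1595 .061
```

```text
t 6.45 pos [0.5437 0.1595 0.0864] yaw 2.72 F [ 0.1 -0.4 -0.6] w -0.000244370307981077
shift mm [ 0.2  0.1 25.4]
```

Now press the left rim, then rise and back off towards the robot for a look.

>>> apply_moves([
  {"fingers": 1,"tx": 0,"ty": 0,"tz": 6,"roll": 0},
  {"fingers": 1,"tx": 0,"ty": 0,"tz": 12,"roll": 0},
  {"fingers": 1,"tx": 0,"ty": 0,"tz": 16,"roll": 0},
  {"fingers": 1,"tx": 0,"ty": 0,"tz": 19,"roll": 0},
  {"fingers": 1,"tx": 0,"ty": 0,"tz": 22,"roll": 0},
  {"fingers": 1,"tx": 0,"ty": 0,"tz": 25,"roll": 0},
  {"fingers": 1,"tx": 0,"ty": 0,"tz": 26.5,"roll": 0},
  {"fingers": 1,"tx": 0,"ty": 0,"tz": 26.5,"roll": 0},
])

```text
clock: 7.12
tool_pos: [0.5436, 0.1583, 0.0589]
orientation: [[0.999, 0.045, -0.001], [0.045, -0.999, -0.0], [-0.001, 0.0, -1.0]]
contact_force: [-0.2, 0.3, 0.1]
width: 0.0002
finger_force: 0.0
```

>>> apply_moves([
  {"fingers": 1,"tx": 0,"ty": 0,"tz": -30,"roll": 0},
  {"fingers": 1,"tx": 0,"ty": 0,"tz": -65,"roll": 0},
  {"fingers": 1,"tx": 0,"ty": 10,"tz": -105,"roll": 0},
  {"fingers": 1,"tx": -15,"ty": 30,"tz": -130,"roll": 0},
  {"fingers": 1,"tx": -35,"ty": 55,"tz": -150,"roll": 0},
  {"fingers": 1,"tx": -55,"ty": 80,"tz": -150,"roll": 0},
  {"fingers": 1,"tx": -75,"ty": 85,"tz": -150,"roll": 0},
  {"fingers": 1,"tx": -75,"ty": 85,"tz": -150,"roll": 0},
])

```text
clock: 7.78
tool_pos: [0.4689, 0.0688, 0.2102]
orientation: [[0.999, 0.043, -0.002], [0.043, -0.999, -0.001], [-0.002, 0.001, -1.0]]
contact_force: [0.5, 0.5, -0.0]
width: -0.0001
finger_force: 0.0
```

Run:
```python
from h import *
w=snap('wrist','w2');a=snap('scene','s2')
r=lambda i,f:cv2.resize(i[:,:,::-1],None,fx=f,fy=f,interpolation=cv2.INTER_CUBIC)
W=r(w['img'][20:220,160:400],1.65); A=r(a['img'][190:360,150:345],2); W=W[:340]
W=cv2.copyMakeBorder(W,0,max(0,340-len(W)),0,0,cv2.BORDER_CONSTANT)
cv2.imwrite('pics/v2.png',np.hstack([W,A]))
```

```text
(no output)
```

View pics/v2.png

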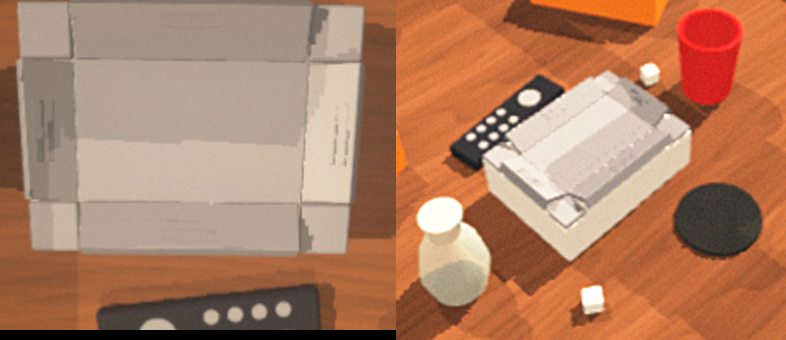

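The front, left and right rims still look slanted, and there was no contact force at z = 0.059. I'll press the front again slowly and watch the force and the view.

>>> apply_moves([
  {"fingers": 1,"tx": 10,"ty": -3,"tz": 35,"roll": 0},
  {"fingers": 1,"tx": 21,"ty": -6,"tz": 70,"roll": 0},
  {"fingers": 1,"tx": 21,"ty": -6,"tz": 105,"roll": 0},
  {"fingers": 1,"tx": 21,"ty": -6,"tz": 130,"roll": 0},
  {"fingers": 1,"tx": 21,"ty": -6,"tz": 143,"roll": 0},
  {"fingers": 1,"tx": 21,"ty": -6,"tz": 150,"roll": 0},
  {"fingers": 1,"tx": 21,"ty": -6,"tz": 151,"roll": 0},
  {"fingers": 1,"tx": 21,"ty": -6,"tz": 151,"roll": 0},
])

```text
clock: 8.55
tool_pos: [0.4944, 0.0776, 0.0583]
orientation: [[0.999, 0.045, 0.0], [0.045, -0.999, 0.0], [0.0, -0.0, -1.0]]
contact_force: [0.7, 0.1, -0.0]
width: -0.0001
finger_force: 0.0
```

```bash
python3 go.py .49 .0755 .055
python3 - <<'E'
from h import *
w=snap('wrist','w3');a=snap('scene','s3');s=read_state()
print(proj(w,s['tool_pos']),proj(a,s['tool_pos']))
r=lambda i,f:cv2.resize(i[:,:,::-1],None,fx=f,fy=f,interpolation=cv2.INTER_CUBIC)
u,v=proj(a,s['tool_pos']).astype(int)
A=r(a['img'][190:340,165:315].copy(),4)
cv2.drawMarker(A,(4*(u-165),4*(v-190)),(0,255,0),0,14,1)
cv2.imwrite('pics/v3.png',A)
E
```

```text
t 8.55 pos [0.4944 0.0776 0.0583] yaw 2.6 F [ 0.7  0.1 -0. ] w -8.011569852448833e-05
shift mm [-4.4  1.9  3.3]
[282.85376524 246.16182809] [229.83035138 247.05403631]
```

View pics/v3.png

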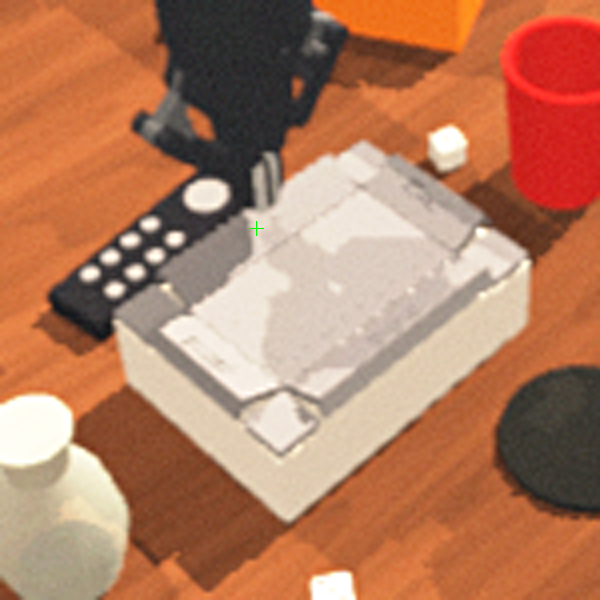

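The visible fingertip is at crop (262,205), above the projected TCP at (256,229). It is either too high or hidden behind the rim. I'll check with the wrist and side views together.

Run:
```python
from h import *
b=snap('side','d3');w=np.load('w3.npz');s=read_state();a=np.load('s3.npz')
r=lambda i,f:cv2.resize(i[:,:,::-1],None,fx=f,fy=f,interpolation=cv2.INTER_CUBIC)
W=r(w['img'][0:300,100:420],1.25)   # 400x375
B=r(b['img'][140:240,230:330],3.75)
def mk(I,c,P,o,f,col=(0,255,0)):
    u=(proj(c,P)-o)*f; cv2.drawMarker(I,tuple(int(q) for q in u),col,0,8,1)
p=s['tool_pos']; mk(W,w,p,(100,0),1.25); mk(B,b,p,(230,140),3.75)
cv2.imwrite('pics/v4.png',np.hstack([W,B])); print(proj(b,p))
# triangulate hypothesised tip seen in scene (230.5,241) & wrist (282,247)
o1,d1=ray(a,(230.5,241));o2,d2=ray(w,(282.5,247))
t=np.linalg.lstsq(np.c_[d1,-d2],o2-o1,rcond=None)[0];print(o1+d1*t[0],o2+d2*t[1])
```

```text
[292.77040832 184.04442692]
[0.50146325 0.0764108  0.08390324] [0.50386772 0.07808896 0.0828967 ]
```

View pics/v4.png

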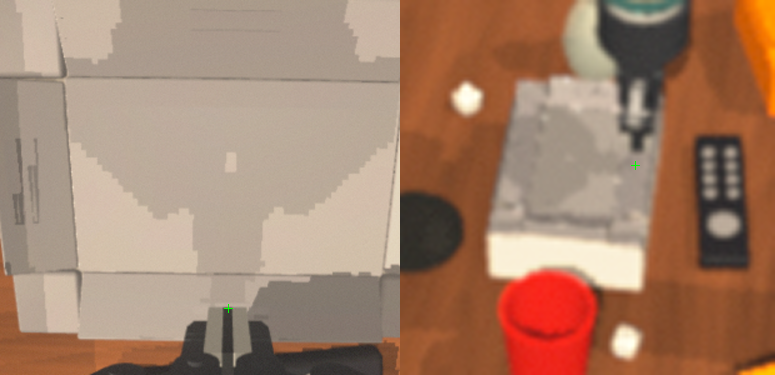

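All three views put the fingertips about 20 mm above the reported TCP, at roughly z = 0.08, so I never touched the rim. I'll go down on the front in small steps until I feel it.

>>> apply_moves([
  {"fingers": 1,"tx": -4,"ty": 1,"tz": 3,"roll": 0},
  {"fingers": 1,"tx": -4,"ty": 1,"tz": 5,"roll": 0},
  {"fingers": 1,"tx": -4,"ty": 1,"tz": 7,"roll": 0},
  {"fingers": 1,"tx": -4,"ty": 1,"tz": 8,"roll": 0},
  {"fingers": 1,"tx": -4,"ty": 1,"tz": 8,"roll": 0},
])

```text
clock: 9.12
tool_pos: [0.4893, 0.076, 0.0502]
orientation: [[0.999, 0.045, -0.0], [0.045, -0.999, -0.0], [-0.0, 0.0, -1.0]]
contact_force: [-0.4, -0.0, 0.2]
width: -0.0002
finger_force: 0.0
```

>>> apply_moves([
  {"fingers": 1,"tx": 0,"ty": 0,"tz": 1,"roll": 0},
  {"fingers": 1,"tx": 0,"ty": 0,"tz": 2,"roll": 0},
  {"fingers": 1,"tx": 0,"ty": 0,"tz": 3,"roll": 0},
  {"fingers": 1,"tx": 0,"ty": 0,"tz": 3,"roll": 0},
])

```text
clock: 9.45
tool_pos: [0.4895, 0.076, 0.0476]
orientation: [[0.999, 0.045, 0.0], [0.045, -0.999, -0.0], [0.0, 0.0, -1.0]]
contact_force: [-0.8, 0.2, 5.1]
width: -0.0003
finger_force: 2.3
```

>>> apply_moves([
  {"fingers": 1,"tx": 0,"ty": 0,"tz": 1,"roll": 0},
  {"fingers": 1,"tx": 0,"ty": 0,"tz": 2,"roll": 0},
  {"fingers": 1,"tx": 0,"ty": 0,"tz": 3,"roll": 0},
  {"fingers": 1,"tx": 0,"ty": 0,"tz": 3,"roll": 0},
])

```text
clock: 9.78
tool_pos: [0.4882, 0.076, 0.0442]
orientation: [[0.999, 0.045, -0.002], [0.045, -0.999, -0.0], [-0.002, 0.0, -1.0]]
contact_force: [-1.5, -1.4, 2.4]
width: -0.0001
finger_force: 1.2
```

Contact. The offset is about 22 mm, so flush should read about 0.037. Continuing down.

>>> apply_moves([
  {"fingers": 1,"tx": 0,"ty": 0,"tz": 1,"roll": 0},
  {"fingers": 1,"tx": 0,"ty": 0,"tz": 2,"roll": 0},
  {"fingers": 1,"tx": 0,"ty": 0,"tz": 3,"roll": 0},
  {"fingers": 1,"tx": 0,"ty": 0,"tz": 3,"roll": 0},
])

```text
clock: 10.12
tool_pos: [0.49, 0.076, 0.0411]
orientation: [[0.999, 0.045, 0.001], [0.045, -0.999, -0.0], [0.001, 0.0, -1.0]]
contact_force: [0.5, -1.0, 0.2]
width: 0.0001
finger_force: 0.0
```

>>> apply_moves([
  {"fingers": 1,"tx": 0,"ty": 0,"tz": 1,"roll": 0},
  {"fingers": 1,"tx": 0,"ty": 0,"tz": 2,"roll": 0},
  {"fingers": 1,"tx": 0,"ty": 0,"tz": 2.5,"roll": 0},
  {"fingers": 1,"tx": 0,"ty": 0,"tz": 2.5,"roll": 0},
])

```text
clock: 10.45
tool_pos: [0.4895, 0.076, 0.0387]
orientation: [[0.999, 0.045, -0.0], [0.045, -0.999, -0.0], [-0.0, 0.0, -1.0]]
contact_force: [-0.2, 1.1, -0.0]
width: -0.0001
finger_force: 0.0
```

The force rose and then dropped to zero, so the front has clicked. Next the right: lift, move across, and press to the same reading.

>>> apply_moves([
  {"fingers": 1,"tx": 0,"ty": 0,"tz": -16,"roll": 0},
  {"fingers": 1,"tx": 0,"ty": 0,"tz": -32,"roll": 0},
  {"fingers": 1,"tx": 28,"ty": 28,"tz": -32,"roll": 0},
  {"fingers": 1,"tx": 56,"ty": 56,"tz": -32,"roll": 0},
  {"fingers": 1,"tx": 56,"ty": 84,"tz": -32,"roll": 0},
  {"fingers": 1,"tx": 56,"ty": 84,"tz": -24,"roll": 0},
  {"fingers": 1,"tx": 56,"ty": 84,"tz": -18,"roll": 0},
  {"fingers": 1,"tx": 56,"ty": 84,"tz": -13,"roll": 0},
])

```text
clock: 11.12
tool_pos: [0.5479, -0.005, 0.0508]
orientation: [[0.999, 0.044, -0.002], [0.044, -0.999, 0.001], [-0.002, -0.001, -1.0]]
contact_force: [-1.1, 0.5, 0.6]
width: 0.0
finger_force: 0.0
```

>>> apply_moves([
  {"fingers": 1,"tx": 0,"ty": 0,"tz": 1,"roll": 0},
  {"fingers": 1,"tx": 0,"ty": 0,"tz": 3,"roll": 0},
  {"fingers": 1,"tx": 0,"ty": 0,"tz": 5,"roll": 0},
  {"fingers": 1,"tx": 0,"ty": 0,"tz": 5,"roll": 0},
])

```text
clock: 11.45
tool_pos: [0.5486, -0.0048, 0.0471]
orientation: [[0.999, 0.046, -0.001], [0.046, -0.999, -0.0], [-0.001, 0.0, -1.0]]
contact_force: [-1.3, 0.3, 3.8]
width: 0.0003
finger_force: 1.7
```

>>> apply_moves([
  {"fingers": 1,"tx": 0,"ty": 0,"tz": 2,"roll": 0},
  {"fingers": 1,"tx": 0,"ty": 0,"tz": 4,"roll": 0},
  {"fingers": 1,"tx": 0,"ty": 0,"tz": 6,"roll": 0},
  {"fingers": 1,"tx": 0,"ty": 0,"tz": 7.5,"roll": 0},
  {"fingers": 1,"tx": 0,"ty": 0,"tz": 7.5,"roll": 0},
])

```text
clock: 11.87
tool_pos: [0.5491, -0.0049, 0.0389]
orientation: [[0.999, 0.045, -0.0], [0.045, -0.999, 0.001], [-0.0, -0.001, -1.0]]
contact_force: [0.3, -0.7, -0.6]
width: -0.0
finger_force: 0.0
```

The right clicked. Now the back: target (0.604, 0.0795), a shift of about (58.5, -82).

>>> apply_moves([
  {"fingers": 1,"tx": 0,"ty": 0,"tz": -16,"roll": 0},
  {"fingers": 1,"tx": 0,"ty": 0,"tz": -32,"roll": 0},
  {"fingers": 1,"tx": 28,"ty": -28,"tz": -32,"roll": 0},
  {"fingers": 1,"tx": 56,"ty": -56,"tz": -32,"roll": 0},
  {"fingers": 1,"tx": 58,"ty": -82,"tz": -32,"roll": 0},
  {"fingers": 1,"tx": 58,"ty": -82,"tz": -24,"roll": 0},
  {"fingers": 1,"tx": 58,"ty": -82,"tz": -18,"roll": 0},
  {"fingers": 1,"tx": 58,"ty": -82,"tz": -13,"roll": 0},
])

```text
clock: 12.53
tool_pos: [0.6024, 0.0791, 0.0511]
orientation: [[0.999, 0.046, -0.002], [0.046, -0.999, -0.0], [-0.002, 0.0, -1.0]]
contact_force: [0.4, 0.9, 0.8]
width: -0.0002
finger_force: 0.0
```

>>> apply_moves([
  {"fingers": 1,"tx": 0,"ty": 0,"tz": 1,"roll": 0},
  {"fingers": 1,"tx": 0,"ty": 0,"tz": 3,"roll": 0},
  {"fingers": 1,"tx": 0,"ty": 0,"tz": 5,"roll": 0},
  {"fingers": 1,"tx": 0,"ty": 0,"tz": 5,"roll": 0},
])

```text
clock: 12.87
tool_pos: [0.6033, 0.0783, 0.0476]
orientation: [[0.999, 0.044, 0.0], [0.044, -0.999, -0.0], [0.0, 0.0, -1.0]]
contact_force: [-2.8, -0.5, 3.6]
width: -0.0004
finger_force: 1.5
```

>>> apply_moves([
  {"fingers": 1,"tx": 0,"ty": 0,"tz": 2,"roll": 0},
  {"fingers": 1,"tx": 0,"ty": 0,"tz": 4,"roll": 0},
  {"fingers": 1,"tx": 0,"ty": 0,"tz": 6,"roll": 0},
  {"fingers": 1,"tx": 0,"ty": 0,"tz": 7.5,"roll": 0},
  {"fingers": 1,"tx": 0,"ty": 0,"tz": 7.5,"roll": 0},
])

```text
clock: 13.28
tool_pos: [0.6023, 0.0794, 0.039]
orientation: [[0.999, 0.045, -0.002], [0.045, -0.999, 0.0], [-0.002, -0.001, -1.0]]
contact_force: [-0.5, 0.2, -0.1]
width: -0.0001
finger_force: 0.0
```

The back clicked. Now the left: target (0.544, 0.1595), a shift of about (-56, -82).

>>> apply_moves([
  {"fingers": 1,"tx": 0,"ty": 0,"tz": -16,"roll": 0},
  {"fingers": 1,"tx": 0,"ty": 0,"tz": -32,"roll": 0},
  {"fingers": 1,"tx": -28,"ty": -28,"tz": -32,"roll": 0},
  {"fingers": 1,"tx": -55,"ty": -56,"tz": -32,"roll": 0},
  {"fingers": 1,"tx": -55,"ty": -82,"tz": -32,"roll": 0},
  {"fingers": 1,"tx": -55,"ty": -82,"tz": -24,"roll": 0},
  {"fingers": 1,"tx": -55,"ty": -82,"tz": -18,"roll": 0},
  {"fingers": 1,"tx": -55,"ty": -82,"tz": -13,"roll": 0},
])

```text
clock: 13.95
tool_pos: [0.5444, 0.1583, 0.0518]
orientation: [[0.999, 0.046, -0.001], [0.046, -0.999, -0.001], [-0.001, 0.001, -1.0]]
contact_force: [0.0, -0.4, -0.1]
width: 0.0001
finger_force: 0.0
```

>>> apply_moves([
  {"fingers": 1,"tx": 0,"ty": 0,"tz": 1,"roll": 0},
  {"fingers": 1,"tx": 0,"ty": 0,"tz": 3,"roll": 0},
  {"fingers": 1,"tx": 0,"ty": 0,"tz": 5,"roll": 0},
  {"fingers": 1,"tx": 0,"ty": 0,"tz": 5,"roll": 0},
])

```text
clock: 14.28
tool_pos: [0.5453, 0.1578, 0.0479]
orientation: [[0.999, 0.044, 0.0], [0.044, -0.999, -0.0], [0.0, 0.0, -1.0]]
contact_force: [-0.4, -1.4, 4.1]
width: -0.0003
finger_force: 1.5
```

>>> apply_moves([
  {"fingers": 1,"tx": 0,"ty": 0,"tz": 2,"roll": 0},
  {"fingers": 1,"tx": 0,"ty": 0,"tz": 4,"roll": 0},
  {"fingers": 1,"tx": 0,"ty": 0,"tz": 6,"roll": 0},
  {"fingers": 1,"tx": 0,"ty": 0,"tz": 7.5,"roll": 0},
  {"fingers": 1,"tx": 0,"ty": 0,"tz": 7.5,"roll": 0},
])

```text
clock: 14.7
tool_pos: [0.5445, 0.1582, 0.0398]
orientation: [[0.999, 0.045, -0.001], [0.045, -0.999, -0.001], [-0.001, 0.001, -1.0]]
contact_force: [-0.2, 0.2, -0.1]
width: 0.0003
finger_force: 0.0
```

>>> apply_moves([
  {"fingers": 1,"tx": 0,"ty": 0,"tz": -30,"roll": 0},
  {"fingers": 1,"tx": 0,"ty": 0,"tz": -65,"roll": 0},
  {"fingers": 1,"tx": 0,"ty": 10,"tz": -105,"roll": 0},
  {"fingers": 1,"tx": -15,"ty": 30,"tz": -140,"roll": 0},
  {"fingers": 1,"tx": -35,"ty": 55,"tz": -170,"roll": 0},
  {"fingers": 1,"tx": -55,"ty": 80,"tz": -190,"roll": 0},
  {"fingers": 1,"tx": -75,"ty": 85,"tz": -200,"roll": 0},
  {"fingers": 1,"tx": -75,"ty": 85,"tz": -200,"roll": 0},
])

```text
clock: 15.37
tool_pos: [0.4715, 0.0685, 0.2433]
orientation: [[0.999, 0.043, 0.003], [0.043, -0.999, -0.001], [0.003, 0.001, -1.0]]
contact_force: [-0.2, 0.2, -0.1]
width: -0.0002
finger_force: 0.0
```

Run:
```python
from h import *
w=snap('wrist','w5');a=snap('scene','s5')
r=lambda i,f:cv2.resize(i[:,:,::-1],None,fx=f,fy=f,interpolation=cv2.INTER_CUBIC)
W=r(w['img'][0:220,20:520],.75); A=r(a['img'][190:360,150:345],2); W=cv2.copyMakeBorder(W,0,340-len(W),0,0,cv2.BORDER_CONSTANT)
cv2.imwrite('pics/v5.png',np.hstack([W,A]))
```

```text
(no output)
```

View pics/v5.png

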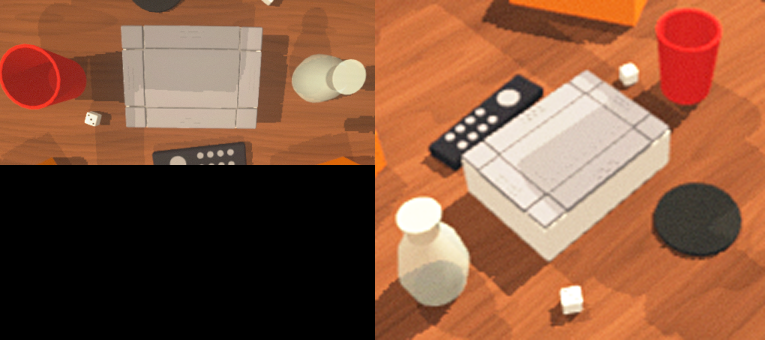

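Both views show all four sections flush: box at (190,77) in the left panel and (567,160) in the right. The bystanders haven't moved and the hand is up and clear.

>>> apply_moves([
  {"fingers": 1,"tx": -20,"ty": 0,"tz": -10,"roll": 0},
  {"fingers": 1,"tx": -40,"ty": 0,"tz": -20,"roll": 0},
  {"fingers": 1,"tx": -40,"ty": 0,"tz": -20,"roll": 0},
  {"fingers": 1,"tx": -40,"ty": 0,"tz": -20,"roll": 0},
])

```text
clock: 15.8
tool_pos: [0.4341, 0.069, 0.2598]
orientation: [[0.999, 0.046, 0.0], [0.046, -0.999, 0.0], [0.0, 0.0, -1.0]]
contact_force: [0.8, 0.1, -0.1]
width: 0.0003
finger_force: 0.0
```

```bash
python3 -c "from bench import finish_job; print(finish_job())"
```

```text
the job is handed in; nothing more can be done
None
```

All four rim sections are clicked shut and look flush in the final pictures; the box and the things around it look unmoved, the hand is clear, and the job was handed in at about 16 s (a first round of presses stopped about 20 mm too high and touched nothing, so I repeated it).

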